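Snap the reagent cartridge shut and bring it under the needle

TASK

First put everything that lies on the cartridge's lid or on the bench between the cartridge and the needle (stoppers, screw cap, tape roll: as many as there are) into the steel tray. Then, with the cartridge where it stands, press its six snap tabs down one after another until all of them are engaged, and last slide the cartridge along the bench by its grip rib, without lifting it, until the centre of the septum port is straight below the needle tip. Leave the timer, the blue bottle and the conical flask where they are, and let go of everything.

Things in the scene. Friction and masses are not known exactly. Their poses are not given: they have to be found in the camera images.
- cartridge_centre (a point): Centre of the loose reagent cartridge, a closed white plastic box with a grey lid already on it, 104 (x) x 240 (y) x 50 mm high (lid top 50 mm above the bench), 0.5 to 1 kg, standing flat on the bench. Axes: x across, y along its length towards the grip rib, z up. It is too wide to grasp; hold it by the grip rib. It slides easily on the bench.
- port (a point): Centre of the dark septum disc (14 mm across in a 20 mm bright ring) on the lid's top, at the cartridge's end away from the rib: cartridge frame (0, -100) mm, 50 mm above the bench.
- grip_rib (a point): Middle of the upright grip rib on the lid's other end, at cartridge (0, +98) mm: a plate 40 mm along the cartridge's x, 12 mm thick along its y, its top 27 mm above the lid (77 mm above the bench). Pinch it across the 12 mm (along the cartridge's y). The point lies 64 mm above the bench. Axes as the cartridge's.
- needle_tip (a point): Lower tip of the fixed needle (3 mm thick) that hangs straight down, 60 mm above the bench, 10 mm above the lid's top. Axes are the stand's.
- needle_stand: Fixed stand of the needle; origin on the bench straight below the tip, +x away from the robot (turned up to 0.2 rad). Along +x: a base plate (90 x 130 x 12 mm) from 85 to 175 mm, with a 24 mm post at 115 mm; the arm from post to needle is 32 mm wide, its underside 152 mm above the bench; the needle's 18 mm holder reaches down to 110 mm.
- tray: Open steel tray fixed on the bench, 130 (x) x 170 (y) x 20 mm high outside, walls 4 mm, floor 4 mm thick or less. Origin: centre of its underside.
- cap_centre (a point): Centre of a blue screw cap, a disc 34 mm across, 12 mm high, 14 g; lies on the cartridge's lid when present. Its z axis points up as it lies.
- stopper_a_centre (a point): Centre of a rubber stopper, tapered, 25 mm across at its head (top), 24 mm high, about 14 g; stands on the cartridge's lid when present. z up.
- tape_centre (a point): Centre of a roll of label tape lying flat, 55 mm across, 18 mm high, 40 g; lies on the bench between cartridge and needle when present. z up.
- stopper_b_centre (a point): Centre of a second rubber stopper (as the first, 25 mm across, 24 mm high); stands on the bench between cartridge and needle when present. z up.
- tab_0 (a joint): Snap tab on the lid's +x edge at cartridge y = -65 mm: a white flap 28 mm long, 22 mm wide, 4 mm thick, hinged 30 mm from the lid's centre line, free end outward; press it 20 mm out from the hinge (x = +50 mm). Rad: 0 = up at a slant (64 mm above the bench there), 0.5 = flat, engaged (54.5 mm). Over-centre: about 8 N down, snaps home past 0.25, springs back if let go before.
- tab_1 (a joint): Snap tab on the lid's +x edge at cartridge y = 0 mm: a white flap 28 mm long, 22 mm wide, 4 mm thick, hinged 30 mm from the lid's centre line, free end outward; press it 20 mm out from the hinge (x = +50 mm). Rad: 0 = up at a slant (64 mm above the bench there), 0.5 = flat, engaged (54.5 mm). Over-centre: about 8 N down, snaps home past 0.25, springs back if let go before.
- tab_2 (a joint): Snap tab on the lid's +x edge at cartridge y = +65 mm: a white flap 28 mm long, 22 mm wide, 4 mm thick, hinged 30 mm from the lid's centre line, free end outward; press it 20 mm out from the hinge (x = +50 mm). Rad: 0 = up at a slant (64 mm above the bench there), 0.5 = flat, engaged (54.5 mm). Over-centre: about 8 N down, snaps home past 0.25, springs back if let go before.
- tab_3 (a joint): Snap tab on the lid's -x edge at cartridge y = -65 mm: a white flap 28 mm long, 22 mm wide, 4 mm thick, hinged 30 mm from the lid's centre line, free end outward; press it 20 mm out from the hinge (x = -50 mm). Rad: 0 = up at a slant (64 mm above the bench there), 0.5 = flat, engaged (54.5 mm). Over-centre: about 8 N down, snaps home past 0.25, springs back if let go before.
- tab_4 (a joint): Snap tab on the lid's -x edge at cartridge y = 0 mm: a white flap 28 mm long, 22 mm wide, 4 mm thick, hinged 30 mm from the lid's centre line, free end outward; press it 20 mm out from the hinge (x = -50 mm). Rad: 0 = up at a slant (64 mm above the bench there), 0.5 = flat, engaged (54.5 mm). Over-centre: about 8 N down, snaps home past 0.25, springs back if let go before.
- tab_5 (a joint): Snap tab on the lid's -x edge at cartridge y = +65 mm: a white flap 28 mm long, 22 mm wide, 4 mm thick, hinged 30 mm from the lid's centre line, free end outward; press it 20 mm out from the hinge (x = -50 mm). Rad: 0 = up at a slant (64 mm above the bench there), 0.5 = flat, engaged (54.5 mm). Over-centre: about 8 N down, snaps home past 0.25, springs back if let go before.
- timer: Bench timer lying on its back, 58x68x16 mm; a bystander to leave alone. Origin: centre of its underside.
- blue_bottle: Small blue screw-cap bottle, 50 mm across, 105 mm high; a bystander to leave alone. Origin: centre of its underside.
- flask: Conical glass flask, 64 mm across, 105 mm high; a bystander to leave alone. Origin: centre of its underside.
Mind the look-alikes: they are no part of the job. What is shaped like the part that bears tape_centre but purple or red is not meant.

How it is judged:
By the outcome, as a careful person would: the job done as asked, in the order asked, and still so for the second after the job is handed in, with the robot touching nothing.
Of cap, stopper_a, tape, stopper_b only 2 to 4 are there at a start; the rules pass over those that are not, and their reading is None.
At some moment in a run one of cap, stopper_a, tape may be knocked a few centimetres aside while the robot is not near it.
Once in a run the grip may slacken for a moment while it holds something.
It also fails if it takes over 210 s, if anything falls off the work surface, if the arm or the gripper's body presses on something with over 40 N, if the wrist force passes 120 N, or if a joint passes its speed limit or range.

ROBOT

A 6-joint arm with a two-finger parallel gripper is mounted at the origin on a cart in front of the work surface, level with it; the furniture and walls round the work are solid. World frame = base frame: x ahead of the robot, y to its left, z up, the work surface at z = 0. Lengths are in m, angles in rad, forces in N, time in s.
With the tool pointing down it reaches from about 0.275 to 0.75 m from the base axis. Payload 10.2 kg.
Tool frame: the origin (TCP) lies midway between the tips of the shut fingers; the grasp point (between the pads) lies 19 mm behind it (env.hold_point_z is the distance from the TCP to the grasp point, in m); z points along the fingers, y is the line along which they close (so a half turn about z gives the same grasp; the last joint's range is limited). The gripper opens to 85 mm and grips with 20 to 120 N. Pads are 22 mm wide; open, the fingers measure 114 mm over their backs; the gripper's body (76 mm by 85 mm) begins 54 mm behind the grasp point. The pads swing forward as they close: fully open they stand 13 mm farther back than shut.
Start: joints at [0.934, 0.313, 1.498, -0, 1.331, -0.223], TCP at [0.211, 0.481, 0.231] pointing down, gripper open.
Joint ranges: [-2.94, 2.94], [-0.97, 2.17], [0.19, 2.56], [-1.23, 4.37], [0.02, 3.11], [-2.88, 2.88]. Speed limits (rad/s): [2.39, 2.39, 3.01, 3.14, 3.14, 3.14].

INTERFACE

Orientations are given as a unit quaternion [x, y, z, w].
In Python, from bench import env, kinematics, monitor, eyes, job gives the robot as it stands. The module is installed in compiled form; this text tells all that it offers. Calls block until the motion is done:
- env.reach(position, orientation): joint-space move of the TCP to a pose.
- env.movel(position, velocity=0.15, frame=None, guard=None): straight line of the TCP; frame=None keeps the orientation; velocity is the mean speed in m/s. With guard (N) it stops when the force on the tool has changed by that much, and returns True; else False.
- env.set_joints(angles): joint-space move.
- env.release() and env.close_gripper(effort=None): open the fingers fully, or close them until they stop; effort is the grip in N (None keeps the last).
- env.hold(seconds).
- kinematics.ik(position, orientation): joint angles nearest the present ones, or None.
- monitor.sense(): the state.
- eyes.grab_frame(name): name is "scene" or "side" or "wrist"; returns a dict with "frame" (384x512x3 uint8, red, green, blue), "mtx" (3x3 intrinsics, pixels), "view" (4x4, takes a point from world to camera coordinates). Camera axes: x right, y down, z forward; pixel columns grow to the right and rows downward; lengths in m; the calibration is good to about 2 mm. A picture is of the moment at which its call begins. There is no depth.
A pose or a line that the arm cannot do raises env.MotionError and nothing moves.
- job.hand_in(): hands the job in, once; it reports no verdict.
The state is a dict: "clock": time; "joints": joint angles; "qvel": joint speeds; "joint_efforts": joint torques, N m; "position": TCP position; "ee_rot": TCP orientation; "contact_force": force on the tool from outside, world axes, zero at the start; "ft_torque": the same for the moment, N m; "finger_gap": opening from 0.0 (shut) to 1.0 (fully open).
Only numpy, scipy, OpenCV 4.12 (cv2) and the standard library are available. Lean on these libraries where they do the work, as an engineer would, in place of code of your own. Each camera call takes 0.05 s, during which the arm holds its last target. There are 200 camera calls.

## Working session

There is one attempt and no reset: what is moved stays moved. The work goes in short steps, each a Python script; the robot and the scene stay as the last script left them, time stands still between calls to the robot, and variables do not carry over. Pictures are saved under pics/ and viewed, on a budget of 14 in all, crops included, one or two more only if the job needs it, and the job is handed in when it is done.

```bash
mkdir -p pics
python3 - <<'E'
from bench import env, kinematics, monitor, eyes, job
import cv2,numpy as np
print(env.hold_point_z, monitor.sense())
ims=[]
for n in ["scene","side"]:
    f=eyes.grab_frame(n); np.savez(f"pics/{n}0.npz",**f)
    print(n,f["mtx"].tolist(),np.round(f["view"],4).tolist())
    cv2.imwrite(f"pics/{n}0.png",cv2.resize(f["frame"][:,:,::-1],(800,600),interpolation=cv2.INTER_CUBIC))
E
```

```text
0.0187 {'clock': 0.0, 'joints': array([ 9.33648003e-01,  3.13491993e-01,  1.49846378e+00,  2.89345343e-06,
        1.33097167e+00, -2.23411806e-01]), 'qvel': array([-1.05335690e-03, -7.38303259e-05, -4.45213996e-04, -1.04057240e-03,
       -4.44002400e-04, -1.06510539e-03]), 'joint_efforts': array([ 3.61755672e-03, -4.12276983e+01, -2.59742635e+01,  7.91384025e-08,
        4.19882359e-03,  3.62822630e-05]), 'position': array([0.21092586, 0.48048283, 0.23070353]), 'ee_rot': array([ 2.05396234e-01,  9.78678671e-01, -6.05977087e-04, -2.79665279e-04]), 'contact_force': array([0.42527701, 0.95966435, 0.17137288]), 'ft_torque': array([ 0.04562202,  0.04707662, -0.03457255]), 'finger_gap': 1.001964453402863}
scene [[355.470136009362, 0.0, 253.39175990671063], [0.0, 355.470136009362, 191.61366888960995], [0.0, 0.0, 1.0]] [[0.4507, -0.8927, -0.0066, -0.3034], [-0.6822, -0.3397, -0.6474, 0.4237], [0.5757, 0.2963, -0.7621, 0.9151], [0.0, 0.0, 0.0, 1.0]]
side [[355.7482791204734, 0.0, 253.48487527033794], [0.0, 355.7482791204734, 187.91391642153044], [0.0, 0.0, 1.0]] [[-0.4796, -0.8775, 0.0, 0.2176], [-0.7761, 0.4241, -0.4667, 0.488], [0.4095, -0.2238, -0.8844, 0.8695], [0.0, 0.0, 0.0, 1.0]]
```

View pics/scene0.png

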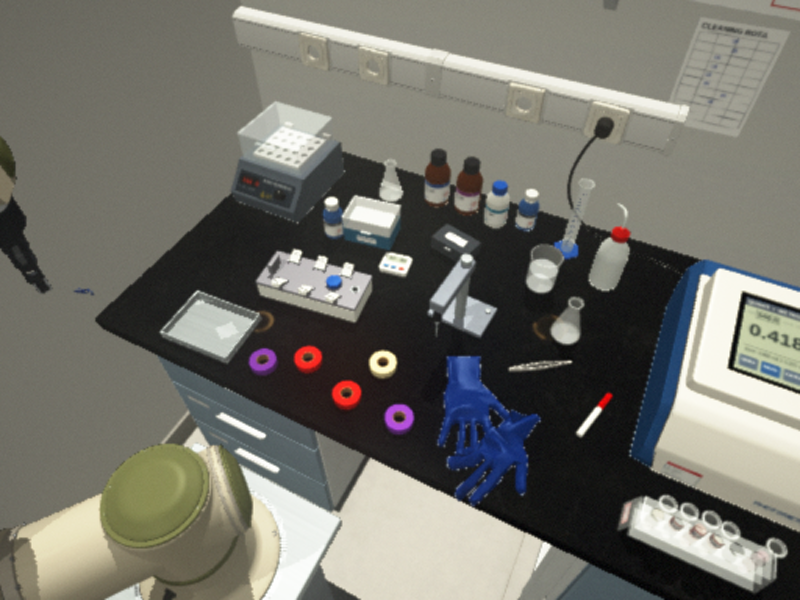

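View pics/side0.png

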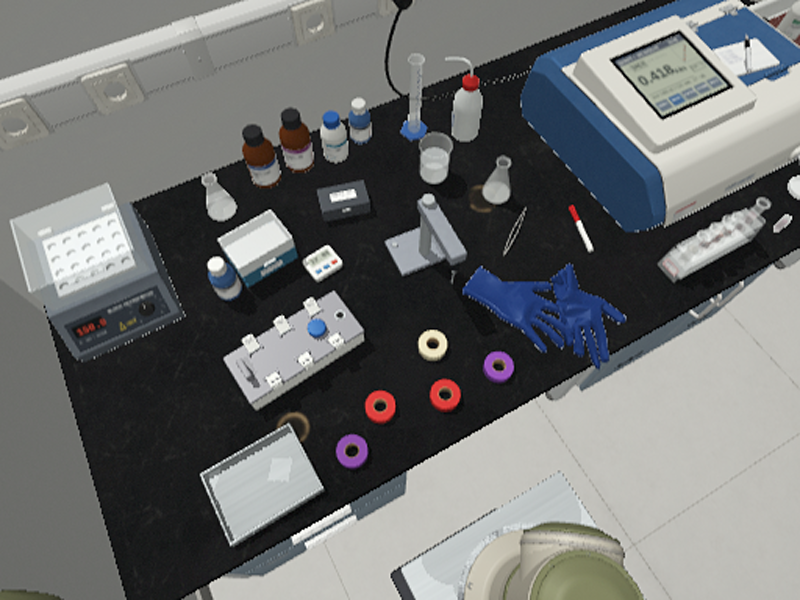

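The scene and side views agree. The cap is on the lid near the port (side 317,327) and the cream tape is on the bench (side 432,345). I see no stoppers. The tray is at the lower left, the needle tip is near side (453,280), and the port is near side (340,315).

```bash
cat > h.py <<'E'
from bench import env, kinematics, monitor, eyes, job
import cv2,numpy as np
from scipy.spatial.transform import Rotation as R
def cam(f): 
    V=f["view"]; return -V[:3,:3].T@V[:3,3], V[:3,:3], f["mtx"]
def ray(f,uv):
    c,Rm,K=cam(f); d=Rm.T@np.linalg.solve(K,[uv[0],uv[1],1]); return c,d/np.linalg.norm(d)
def onz(f,uv,z):
    c,d=ray(f,uv); return c+d*(z-c[2])/d[2]
def tri(f1,u1,f2,u2):
    c1,d1=ray(f1,u1);c2,d2=ray(f2,u2)
    t=np.linalg.lstsq(np.c_[d1,-d2],c2-c1,rcond=None)[0]
    a,b=c1+t[0]*d1,c2+t[1]*d2; return (a+b)/2,np.linalg.norm(a-b)
def proj(f,p):
    q=f["view"][:3,:3]@np.asarray(p)+f["view"][:3,3]; q=f["mtx"]@q; return q[:2]/q[2]
def down(a):  # tool y (closing) along world angle a
    x=np.array([-np.sin(a)*-1,np.cos(a)*-1,0]); y=np.array([np.cos(a),np.sin(a),0]); z=np.array([0,0,-1.])
    x=np.cross(y,z); return R.from_matrix(np.c_[x,y,z]).as_quat()
def blobs(f,lo,hi,mn=30):
    m=cv2.inRange(cv2.cvtColor(f["frame"],cv2.COLOR_RGB2HSV),np.array(lo),np.array(hi))
    n,l,s,c=cv2.connectedComponentsWithStats(m); return [(s[i,4],c[i].round(1)) for i in range(1,n) if s[i,4]>=mn]
def snap(n,tag,sc=1.5625):
    f=eyes.grab_frame(n); np.savez(f"pics/{tag}.npz",**f)
    cv2.imwrite(f"pics/{tag}.png",cv2.resize(f["frame"][:,:,::-1],None,fx=sc,fy=sc,interpolation=cv2.INTER_CUBIC)); return f
E
python3 - <<'E'
from h import *
S=dict(np.load("pics/scene0.npz"));D=dict(np.load("pics/side0.npz"));k=1.5625
P=lambda n,*a:print(n,np.round(a[0],4),*[np.round(x,4) for x in a[1:]])
a=lambda u,v:np.array([u,v])/k
P("needle",*tri(S,a(437,335),D,a(453,283)))
P("port",onz(D,a(340,315),.05)); P("cap",onz(D,a(317,327),.06),onz(S,a(334,282),.06))
P("rib",onz(D,a(248,365),.077))
P("tape",onz(D,a(432,344),.015),onz(S,a(382,363),.015))
for n,uv in dict(c1=(225,355),c2=(333,293),c3=(363,339),c4=(257,398)).items(): P(n,onz(D,a(*uv),.05))
for n,uv in dict(t1=(202,474),t2=(291,426),t3=(324,488),t4=(234,543)).items(): P(n,onz(D,a(*uv),.02))
for n,uv in dict(s1=(201,292),s2=(261,330),s3=(215,360),s4=(162,327)).items(): P(n,onz(S,a(*uv),.02))
P("base",onz(D,a(320,265),.0),onz(D,a(225,295),0))
# crop lid+tape
im=D["frame"][170:270,130:300,::-1]; im2=S["frame"][150:250,150:320,::-1]
cv2.imwrite("pics/crop.png",np.vstack([cv2.resize(x,None,fx=3.0*1.0,fy=3.0,interpolation=cv2.INTER_CUBIC) for x in(im,im2)]))
E
```

```text
needle [ 0.5277 -0.1639  0.0699] 0.0068
port [0.5761 0.0537 0.05  ]
cap [0.5696 0.1031 0.06  ] [0.5702 0.101  0.06  ]
rib [0.5532 0.2413 0.077 ]
tape [ 0.4535 -0.0779  0.015 ] [ 0.4543 -0.0785  0.015 ]
c1 [0.6039 0.2727 0.05  ]
c2 [0.6249 0.045  0.05  ]
c3 [0.5115 0.038  0.05  ]
c4 [0.5008 0.252  0.05  ]
t1 [0.4336 0.3862 0.02  ]
t2 [0.4364 0.2208 0.02  ]
t3 [0.3138 0.2143 0.02  ]
t4 [0.3066 0.3771 0.02  ]
s1 [0.4384 0.3784 0.02  ]
s2 [0.4103 0.1918 0.02  ]
s3 [0.3043 0.2309 0.02  ]
s4 [0.3213 0.3884 0.02  ]
base [0.7238 0.0331 0.    ] [0.7519 0.2318 0.    ]
```

View pics/crop.png

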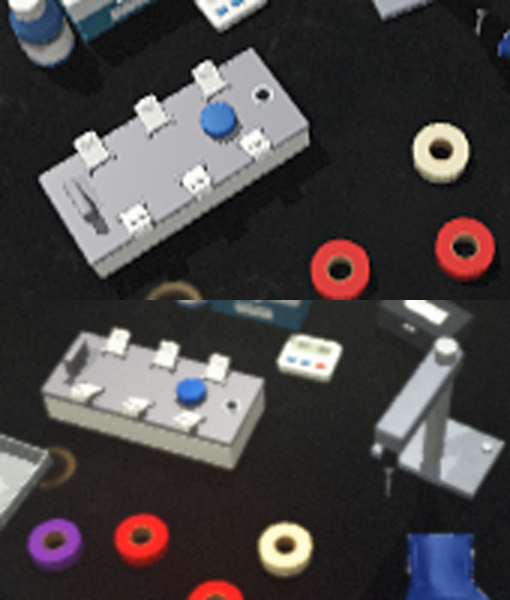

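The crops confirm cap plus cream tape only. The lid lies on a line from the port near (0.576, 0.054) to the rib near (0.553, 0.241). Next I'll take a close look above the lid with the wrist camera.

```bash
cat >> h.py <<'E'
def quat(a):
    q0=monitor.sense()["joints"]; p=monitor.sense()["position"]
    best=None
    for b in (a,a+np.pi):
        j=kinematics.ik(p,down(b))
        if j is not None and (best is None or abs(j[5]-q0[5])<best[0]): best=(abs(j[5]-q0[5]),b)
    return down(best[1] if best else a)
def bestq(p,a):
    q0=monitor.sense()["joints"]; o=[]
    for b in (a,a+np.pi):
        j=kinematics.ik(p,down(b))
        if j is not None: o.append((np.abs(np.array(j)-q0).max(),b))
    return down(min(o)[1])
def go(p,a): p=np.array(p,float); env.reach(p,bestq(p,a))
def st(t=""):
    s=monitor.sense(); print(t,"t%.1f"%s["clock"],np.round(s["position"],4),"F",np.round(s["contact_force"],1),"gap %.3f"%s["finger_gap"])
E
python3 - <<'E'
from h import *
a=np.arctan2(.241-.054,.553-.576)
go([.55,.13,.30],a); st()
f=snap("wrist","w1"); print(np.round(f["view"],3).tolist(),f["mtx"][0,0])
E
```

```text
t1.9 [0.5497 0.1307 0.2999] F [-1.4 -0.1  0.3] gap 1.003
[[-0.123, 0.992, 0.001, -0.062], [0.948, 0.117, 0.297, -0.595], [0.295, 0.037, -0.955, 0.276], [0.0, 0.0, 0.0, 1.0]] 298.366058805322
```

View pics/w1.png

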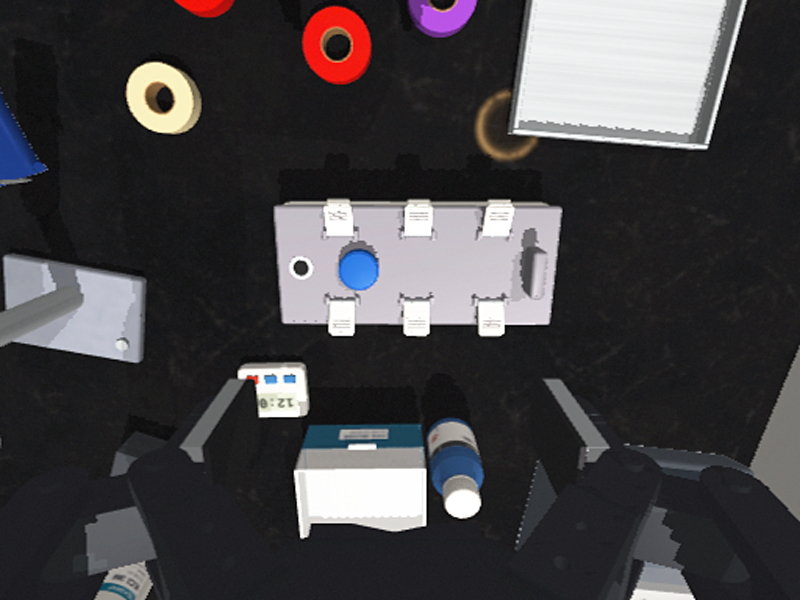

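The wrist view shows the port at (300,268), the cap at (359,270), the rib at about (537,272), and lid corners at (275,206), (561,206), (551,323) and (282,323). The tray is clear, and the tape is at (163,97).

Run:
```python
from h import *
W=dict(np.load("pics/w1.npz"));k=1.5625
a=lambda u,v:np.array([u,v])/k
P=lambda n,x:print(n,np.round(x,4))
port=onz(W,a(300,268),.05);P("port",port)
c=[onz(W,a(*u),.05) for u in [(275,206),(561,206),(551,323),(282,323)]]
for x in c:P("c",x)
P("mid",np.mean(c,0)); 
ax=(c[1]-c[0])+(c[2]-c[3]); th=np.arctan2(ax[1],ax[0]); print("axis deg",np.degrees(th),"edges",[np.linalg.norm(c[i]-c[i-1]).round(4) for i in range(4)])
P("rib",onz(W,a(537,272),.07))
b=[x for x in blobs(W,(100,150,100),(125,255,255),200)];print(b)
cap=onz(W,min(b,key=lambda t:np.hypot(*(t[1]-a(359,270))))[1],.06);P("cap",cap)
bt=[x for x in blobs(W,(20,40,140),(35,160,255),200)];print(bt)
for u in [(512,134),(707,149)]:P("tray",onz(W,a(*u),.02))
P("tape",onz(W,a(163,97),.015))
go([cap[0],cap[1],.13],th); 
print(env.movel([cap[0],cap[1],.052],velocity=.1,guard=12)); st()
env.close_gripper(40); st("closed")
```

```text
port [0.5801 0.053  0.05  ]
c [0.5299 0.0291 0.05  ]
c [0.5008 0.2642 0.05  ]
c [0.6031 0.2789 0.05  ]
c [0.6326 0.0403 0.05  ]
mid [0.5666 0.1531 0.05  ]
axis deg 97.05445856878426 edges [np.float64(0.1033), np.float64(0.2368), np.float64(0.1034), np.float64(0.2405)]
rib [0.5542 0.2496 0.07  ]
[(np.int32(653), array([ 8.8, 98. ])), (np.int32(525), array([229.2, 172.1])), (np.int32(461), array([293.2, 298.9]))]
cap [0.5722 0.1033 0.06  ]
[(np.int32(1306), array([103.6,  63.1]))]
tray [0.4485 0.2198 0.02  ]
tray [0.4398 0.3889 0.02  ]
tape [ 0.4554 -0.0772  0.015 ]
False
 t3.6 [0.5726 0.1033 0.0527] F [ 0.3  0.5 -0.4] gap 1.004
closed t4.1 [0.5724 0.1033 0.0525] F [-1.  -0.5  3.8] gap 0.380
```

Run:
```python
from h import *
TR=np.array([.377,.302]); ya=np.pi/2+.04
p=monitor.sense()["position"]; env.movel([p[0],p[1],.13],velocity=.2); st("lift")
go([TR[0]+.033,TR[1],.12],ya); st("over tray")
print(env.movel([TR[0]+.033,TR[1],.012],velocity=.15,guard=10)); st()
env.release(); env.movel([TR[0]+.033,TR[1],.15],velocity=.25)
go([.43,-.06,.22],np.pi/2-.2); st()
f=snap("wrist","w2")
print(blobs(f,(20,40,140),(35,160,255),200))
```

```text
lift t4.7 [0.5719 0.1033 0.1288] F [ 0.3  0.  -0.6] gap 0.380
over tray t5.7 [0.4107 0.3014 0.1197] F [-0.3 -0.2 -0.2] gap 0.380
False
 t6.5 [0.4107 0.302  0.0127] F [ 0.1 -0.1 -0.8] gap 0.378
 t9.2 [ 0.43   -0.0593  0.2196] F [0.2 0.2 0.3] gap 0.998
[]
```

View pics/w2.png

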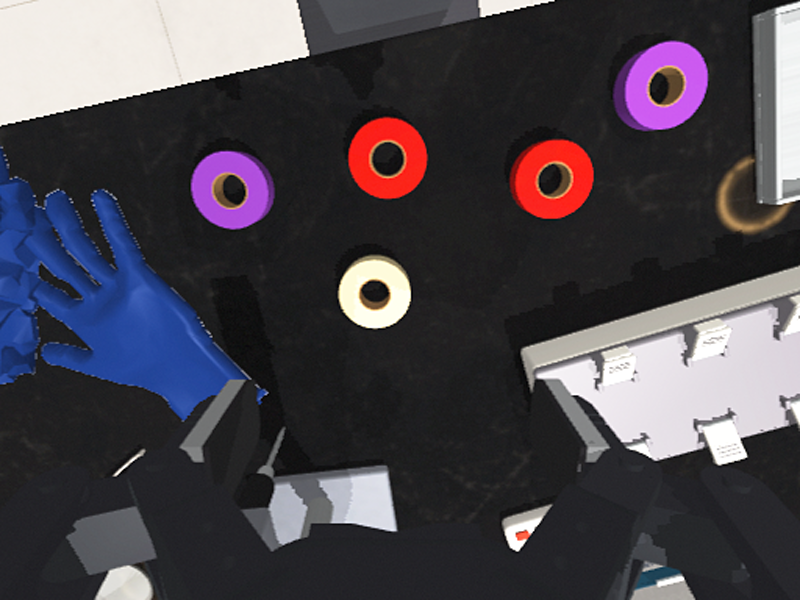

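The close view shows the tape, undisturbed, at (374,291), with the needle tip near (280,430). I'll grasp the tape along the image's horizontal and keep the hand on the robot side of the needle.

Run:
```python
from h import *
W=dict(np.load("pics/w2.npz"));k=1.5625
hsv=cv2.cvtColor(W["frame"],cv2.COLOR_RGB2HSV); print(hsv[int(291/k),int(355/k)],hsv[int(268/k),int(374/k)])
t=onz(W,np.array([374,291])/k,.016); print(t)
a=np.pi/2-.2
go([t[0],t[1],.10],a)
print(env.movel([t[0],t[1],.004],velocity=.12,guard=12)); st()
env.close_gripper(40); st("closed")
p=monitor.sense()["position"]; env.movel([p[0],p[1],.12],velocity=.2); st("lift")
TR=np.array([.377,.302]); ya=np.pi/2+.04
q=[TR[0]-.028,TR[1]]
go([*q,.12],ya); st("over tray")
print(env.movel([*q,.012],velocity=.15,guard=10)); st()
env.release(); env.movel([*q,.15],velocity=.25); st()
# look at needle and tray
go([.40,.18,.30],np.pi/2)
snap("wrist","w3"); snap("scene","s1"); snap("side","d1"); st()
```

```text
[ 30  13 255] [ 27  35 254]
[ 0.45373945 -0.07959367  0.016     ]
False
 t10.8 [ 0.4543 -0.0798  0.0048] F [-0.8  0.1 -0. ] gap 1.000
closed t11.2 [ 0.454  -0.0798  0.0049] F [-2.8  1.2  9.6] gap 0.619
lift t11.9 [ 0.4535 -0.0795  0.1191] F [-0.   0.2  0.2] gap 0.622
over tray t13.4 [0.3495 0.3014 0.1198] F [-0.2 -0.6 -0.5] gap 0.622
False
 t14.2 [0.3496 0.3021 0.0127] F [ 0.9 -0.6 -0.4] gap 0.620
 t15.4 [0.3484 0.3017 0.1488] F [-0.3  0.  -0.1] gap 0.998
 t16.3 [0.3994 0.1807 0.2986] F [ 0.5  0.8 -0.1] gap 1.006
```

View pics/d1.png

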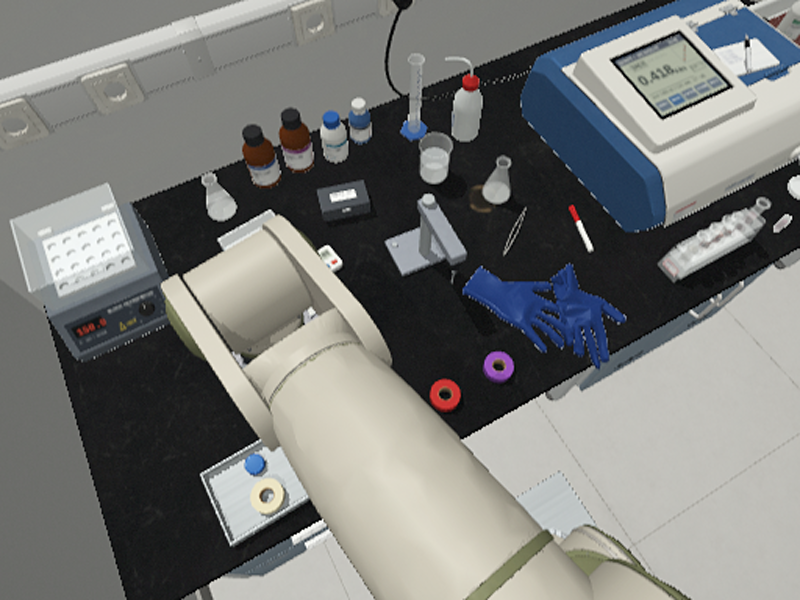

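Cap and tape are both inside the tray (side 255,464 and 267,496). Before pressing, I'll re-measure the cartridge.

Run:
```python
from h import *
env.close_gripper(40)
go([.545,.14,.27],np.radians(97)); st()
snap("wrist","w4")
```

```text
t17.8 [0.5447 0.1401 0.2699] F [-0.1 -0.5  0.6] gap -0.000
```

View pics/w4.png

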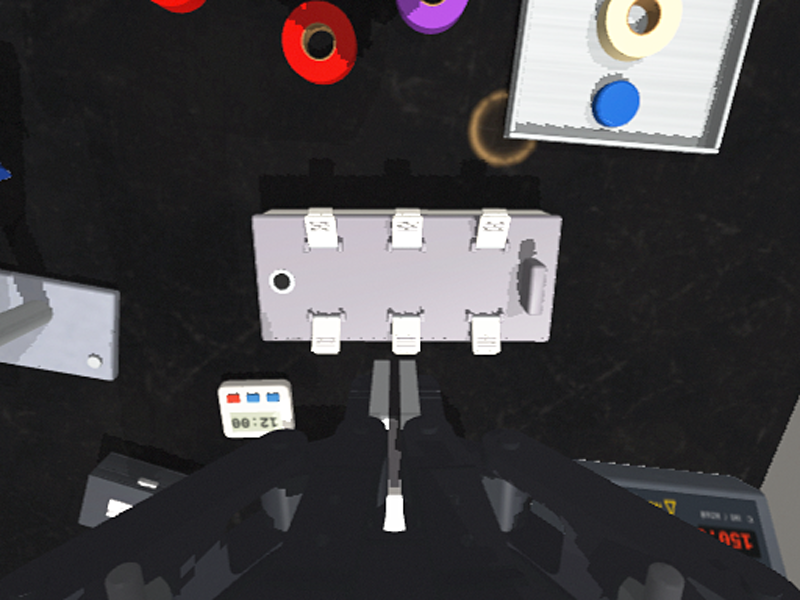

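The lid is clear, with the port at (282,281) and the rib at about (538,287). All six tabs are up, and the tray holds the cap and tape. Now I'll press the tabs.

Run:
```python
from h import *
W=dict(np.load("pics/w4.npz"));k=1.5625
a=lambda u,v:np.array([u,v])/k
port=onz(W,a(282,281),.05)
c=[onz(W,a(*u),.05) for u in [(253,214),(561,216),(550,341),(262,341)]]
ax=(c[1]-c[0])+(c[2]-c[3]); th=np.arctan2(ax[1],ax[0]); u=ax/np.linalg.norm(ax)
C1=np.mean(c,0); C2=port+.1*u; C=(C1+C2)/2; print(port,np.degrees(th),C1,C2)
np.savez("cart.npz",C=C,th=th,port=port)
ex=np.array([u[1],-u[0]]); ey=u[:2]
for i,(sx,y) in enumerate([(1,-65),(1,0),(1,65),(-1,65),(-1,0),(-1,-65)]):
    p=C[:2]+ex*sx*.050+ey*y/1000
    if i==0: go([*p,.12],th)
    else:
        q=bestq(np.array([*p,.09]),th); env.movel([*p,.09],velocity=.25)
    env.movel([*p,.068],velocity=.15)
    g=env.movel([*p,.0545],velocity=.04,guard=25); st(f"{sx} {y} guard {g}")
    env.movel([*p,.09],velocity=.15)
go([.545,.14,.27],th); snap("wrist","w5"); st()
```

```text
[0.57926286 0.05396882 0.05      ] 96.78983963994375 [0.56681452 0.15311153 0.05      ] [0.56744007 0.15326747 0.05      ]
1 -65 guard False t19.5 [0.6244 0.0946 0.0547] F [0.7 0.9 1.5] gap 0.004
1 0 guard False t21.1 [0.6169 0.1589 0.0546] F [ 0.2 -0.7  3.9] gap 0.004
1 65 guard False t22.7 [0.6092 0.2234 0.0547] F [ 0.3 -1.5  1.9] gap -0.001
-1 65 guard False t24.4 [0.5099 0.2118 0.0546] F [-0.7 -0.6  3.4] gap -0.001
-1 0 guard False t26.0 [0.5174 0.1475 0.0546] F [-1.2  0.2  2.8] gap -0.004
-1 -65 guard False t27.6 [0.5251 0.0829 0.0546] F [-0.2  1.2  1. ] gap 0.004
 t28.8 [0.5444 0.1395 0.2674] F [ 0.5  0.8 -0.5] gap -0.000
```

View pics/w5.png

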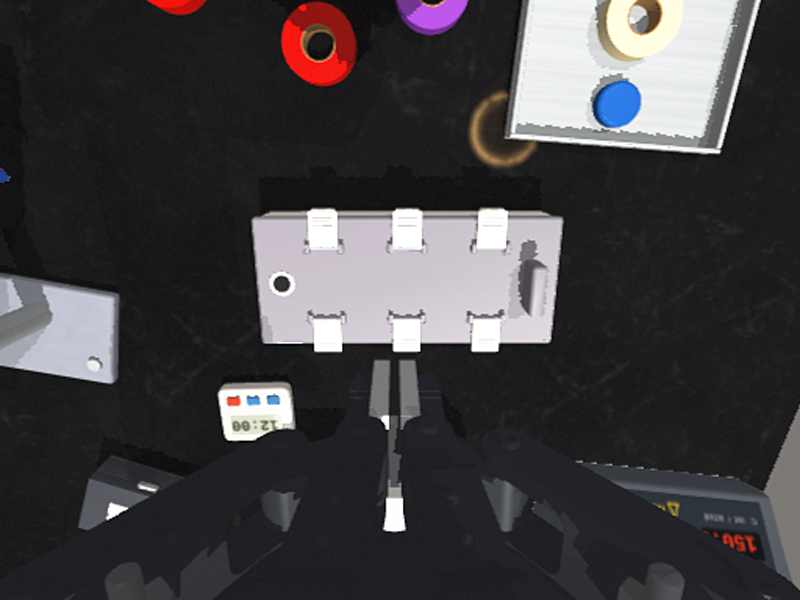

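Run:
```python
from h import *
go([.30,.25,.28],np.pi/2)
S=snap("scene","s2");D=snap("side","d2"); st()
cr=lambda f,x,y,w,h,s:cv2.resize(f["frame"][y:y+h,x:x+w,::-1],(w*s,h*s),interpolation=cv2.INTER_CUBIC)
a=np.hstack([cr(D,140,175,100,90,4),cr(S,160,150,100,90,4)])
b=np.hstack([cr(D,265,155,50,40,8)[:230],cr(S,260,190,50,40,8)[:230]])
cv2.imwrite("pics/c2.png",np.vstack([a,b]))
```

```text
t29.9 [0.301  0.2497 0.2797] F [-0.3  0.5 -0.5] gap -0.002
```

View pics/c2.png

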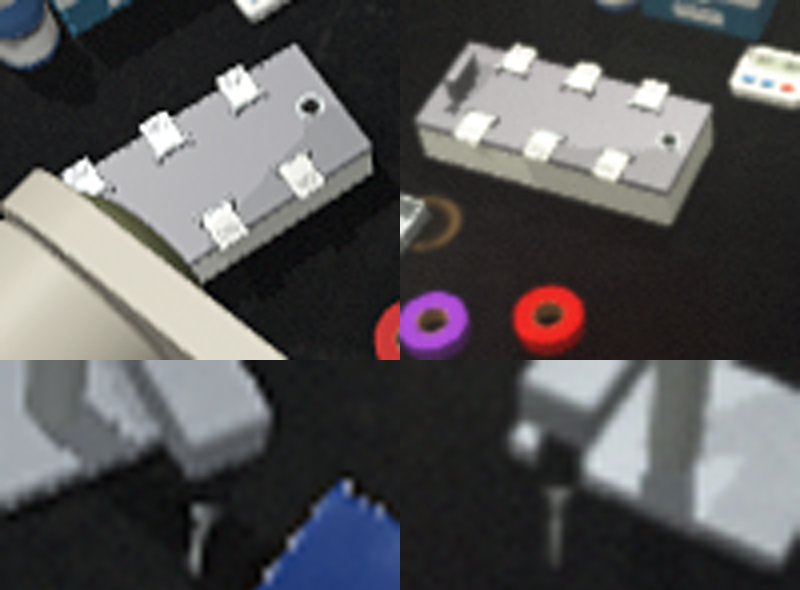

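All six tabs lie flat in both views. The needle tip is at about side (289.5,182) and scene (279.5,215.5). I'll triangulate it together with the earlier wrist view.

Run:
```python
from h import *
S,D,W=[dict(np.load(f"pics/{n}.npz")) for n in("s2","d2","w2")]
s,d,w=(279.2,215.4),(289.2,181.8),np.array((283,427))/1.5625
print(tri(S,s,D,d)); 
for f,u in((S,s),(D,d),(W,w)): print(onz(f,u,.06))
# calibration check: port from each cam
print("port",onz(D,(140+310/4,175+105/4),.05),onz(S,(160+270/4,150+140/4),.05), np.load("cart.npz")["port"])
# wrist look near needle, hand on robot side
env.movel([.30,.20,.28],velocity=.25)
go([.44,-.10,.25],np.pi/2); W=snap("wrist","w6"); st(); print(proj(W,[.528,-.164,.06]))
```

```text
(array([ 0.52866572, -0.16268296,  0.06366639]), np.float64(0.005332301217763649))
[ 0.53426116 -0.16234224  0.06      ]
[ 0.52753957 -0.16262286  0.06      ]
[ 0.53046783 -0.1630628   0.06      ]
port [0.57728065 0.05348618 0.05      ] [0.5806676  0.05308906 0.05      ] [0.57926286 0.05396882 0.05      ]
 t31.6 [ 0.4401 -0.0988  0.2502] F [ 0.3 -0.1 -0.2] gap 0.005
[198.69348033 236.70471502]
```

View pics/w6.png

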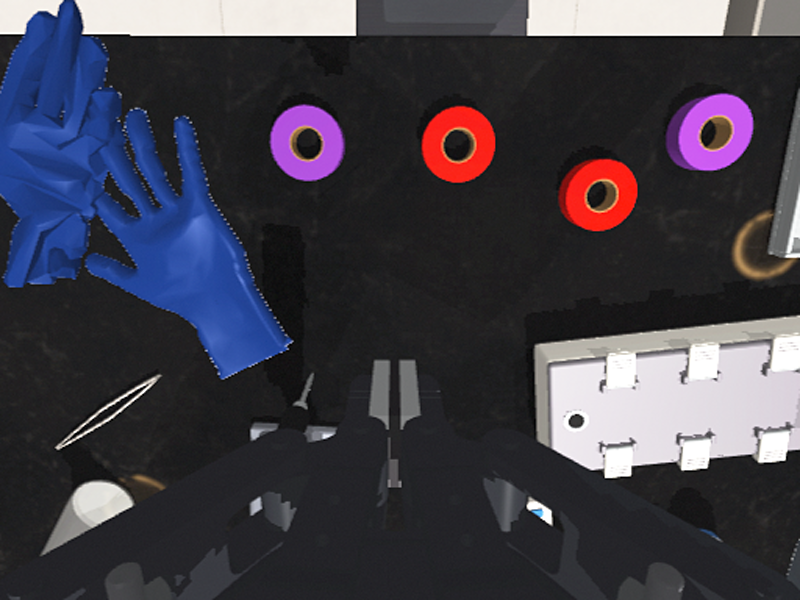

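Run:
```python
from h import *
W=dict(np.load("pics/w6.npz"));k=1.5625
n=onz(W,np.array([311,374])/k,.06); p=onz(W,np.array([576,421])/k,.05); print("needle",n,"port",p,"rel",n-p)
c=np.load("cart.npz"); th=float(c["th"]); u=np.array([np.cos(th),np.sin(th)])
rib=c["port"][:2]+.198*u; print(rib)
env.movel([.44,.15,.25],velocity=.25); env.release()
go([*rib,.16],th)
print(env.movel([*rib,.056],velocity=.1,guard=12)); st()
env.close_gripper(70); st("grip"); snap("wrist","w7")
```

```text
needle [ 0.53158453 -0.16376108  0.06      ] port [0.579834  0.0535638 0.05     ] rel [-0.04824947 -0.21732488  0.01      ]
[0.55585374 0.25058014]
False
 t35.4 [0.5563 0.2507 0.0567] F [-0.1 -0.7 -0.6] gap 1.002
grip t36.1 [0.556  0.2503 0.0563] F [-0.9 -2.8  3.1] gap 0.123
```

View pics/w7.png

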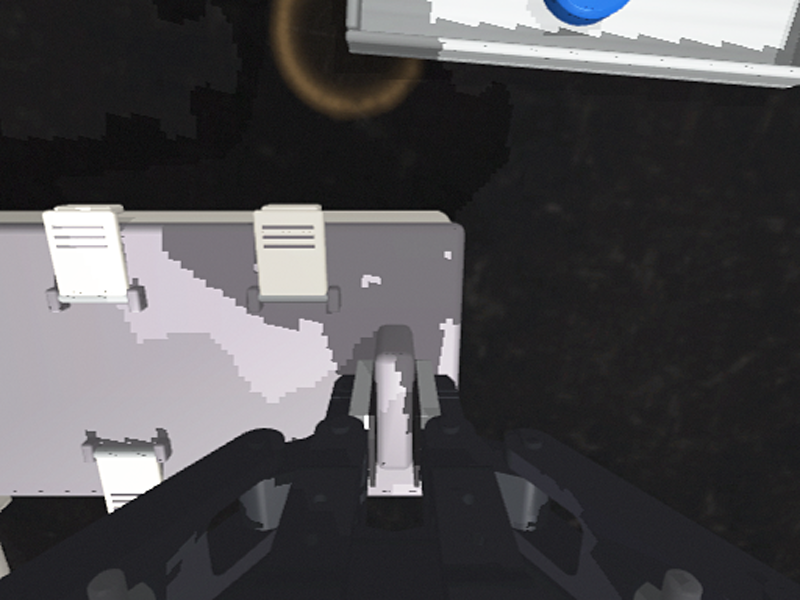

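The rib is centred between the pads (395,400). Sliding now, leaving 20 mm for correction.

Run:
```python
from h import *
p0=monitor.sense()["position"].copy(); d=np.array([-.0485,-.2168])
for fr in (.3,.6,.9):
    env.movel([*(p0[:2]+d*fr),p0[2]],velocity=.06); st(fr)
snap("wrist","w8");S=snap("scene","s3");D=snap("side","d3")
cr=lambda f,x,y,w,h,s:cv2.resize(f["frame"][y:y+h,x:x+w,::-1],(w*s,h*s),interpolation=cv2.INTER_CUBIC)
cv2.imwrite("pics/c3.png",np.hstack([cr(D,220,150,100,100,4),cr(S,215,170,100,100,4)]))
```

```text
0.3 t37.4 [0.5415 0.1859 0.0563] F [1.6 4.8 1.1] gap 0.122
0.6 t38.7 [0.5269 0.1204 0.0563] F [0.  2.7 0.8] gap 0.125
0.9 t39.9 [0.5123 0.0552 0.0563] F [-0.1  2.4  2.2] gap 0.121
```

View pics/c3.png

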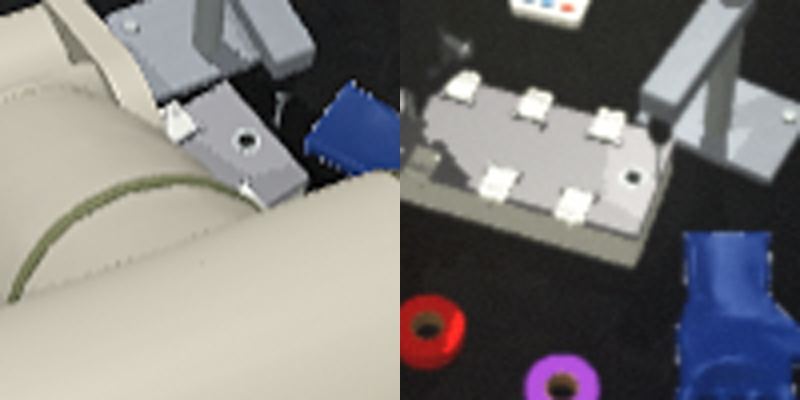

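Run:
```python
from h import *
S,D=[dict(np.load(f"pics/{n}.npz")) for n in("s3","d3")]
pd=onz(D,(220+246.5/4-.4,150+140.5/4-.4),.05); ps=onz(S,(215+233/4-.4,170+177/4-.4),.05)
print(pd,ps)
# needle refined, same pixel convention; z=.06
nd=onz(D,(265+197/8-.4,155+214/8-.4),.06); ns=onz(S,(260+155/8-.4,190+206/8-.4),.06)
print(nd,ns,"rem",nd-pd,ns-ps)
W=dict(np.load("pics/w6.npz"))
for u in((290,345),(222,378)): print("glove",onz(W,np.array(u)/1.5625,.0),onz(W,np.array(u)/1.5625,.02))
c=np.load("cart.npz");th=float(c["th"]);e=np.array([np.cos(th),np.sin(th)]);x=np.array([e[1],-e[0]])
n=np.array([.5305,-.163]); print("end corners",n-.02*e-.052*x,n-.02*e+.052*x)
```

```text
[ 0.53474978 -0.13985254  0.05      ] [ 0.53778218 -0.13891833  0.05      ]
[ 0.5288235  -0.16349262  0.06      ] [ 0.53412253 -0.16162258  0.06      ] rem [-0.00592628 -0.02364007  0.01      ] [-0.00365965 -0.02270425  0.01      ]
glove [ 0.53284714 -0.19301896  0.        ] [ 0.52422282 -0.18822229  0.02      ]
glove [ 0.566112   -0.25831759  0.        ] [ 0.55578559 -0.25017974  0.02      ]
end corners [ 0.48122926 -0.18900758] [ 0.58449986 -0.17671188]
```

View pics/w8.png

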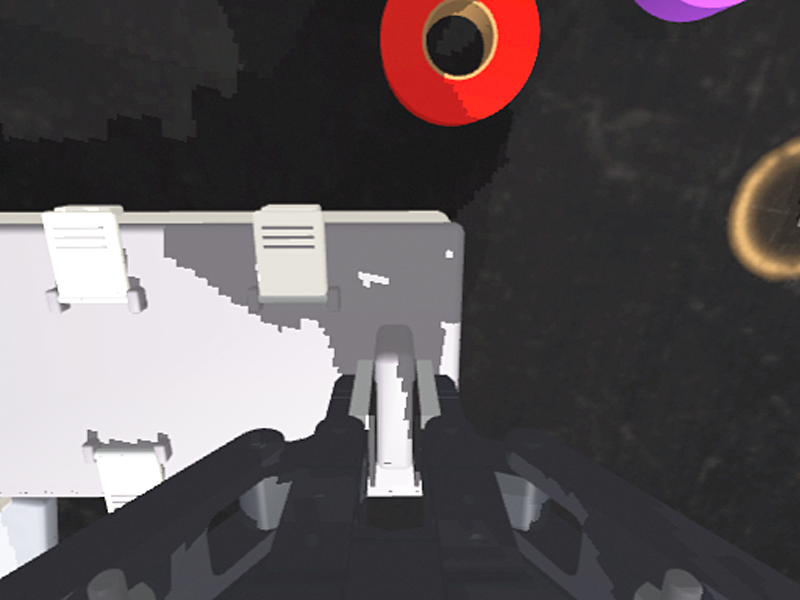

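Run:
```python
from h import *
p0=monitor.sense()["position"]
env.movel([p0[0]-.0049,p0[1]-.0226,.0563],velocity=.03); env.hold(.3); st()
S=snap("scene","s4");D=snap("side","d4")
cr=lambda f,x,y,w,h,s:cv2.resize(f["frame"][y:y+h,x:x+w,::-1],(w*s,h*s),interpolation=cv2.INTER_CUBIC)
cv2.imwrite("pics/c4.png",np.hstack([cr(D,265,160,50,50,8),cr(S,255,185,50,50,8)]))
```

```text
t41.3 [0.5073 0.0327 0.0563] F [0.9 4.3 1.1] gap 0.120
```

View pics/c4.png

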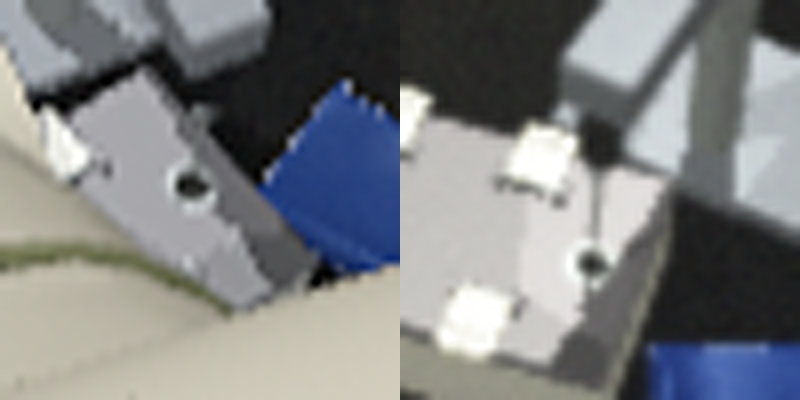

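Run:
```python
from h import *
S,D=[dict(np.load(f"pics/{n}.npz")) for n in("s4","d4")]
def cen(f,x,y,ex,ey,tag):  # dark disc inside bright ring
    g=cv2.cvtColor(f["frame"],cv2.COLOR_RGB2GRAY); g=cv2.resize(g[y:y+50,x:x+50],None,fx=8,fy=8,interpolation=cv2.INTER_CUBIC)
    m=np.zeros_like(g); cv2.circle(m,(ex,ey),30,255,-1); b=((g>205)&(m>0)).astype(np.uint8)
    q=cv2.findNonZero(b); (c,ax,an)=cv2.minAreaRect(cv2.convexHull(q)); 
    u=((c[0]+.5)/8-.5+x,(c[1]+.5)/8-.5+y); print(tag,c,ax); return u
pd=cen(D,265,160,189,185,"D");ps=cen(S,255,185,190,263,"S")
print("D port",onz(D,pd,.05)," S port",onz(S,ps,.05))
h=lambda a,o:(a+.5)/8-.5+o
print("D needle",onz(D,(h(197,265),h(214,155)),.06),"S needle",onz(S,(h(155,260),h(206,190)),.06))
```

```text
D (176.17526245117188, 190.14434814453125) (42.03533172607422, 12.387224197387695)
S (184.66064453125, 257.126708984375) (43.85826873779297, 59.73334503173828)
D port [ 0.53109093 -0.15655617  0.05      ]  S port [ 0.53429109 -0.15741702  0.05      ]
D needle [ 0.52898765 -0.16346071  0.06      ] S needle [ 0.53420449 -0.16145556  0.06      ]
```

Using the visual centres, the residual is about (±1, -0.6) mm. I'll release, retreat and confirm from the wrist camera.

Run:
```python
from h import *
env.release(); env.hold(.3)
p=monitor.sense()["position"]; env.movel([p[0],p[1],.16],velocity=.12); st()
env.movel([.42,.02,.24],velocity=.2); 
go([.41,-.14,.24],np.pi/2); W=snap("wrist","w9"); st(); print(proj(W,[.5305,-.163,.06]),proj(W,[.5305,-.163,.05]))
u=proj(W,[.5305,-.163,.055]).round().astype(int); print(u)
x,y=max(u[0]-50,0),max(u[1]-37,0); im=W["frame"][y:y+75,x:x+100,::-1]; print(x,y)
cv2.imwrite("pics/c5.png",cv2.resize(im,None,fx=8,fy=8,interpolation=cv2.INTER_CUBIC))
```

```text
t43.4 [0.507  0.0327 0.1593] F [-0.4  0.7  0.1] gap 1.001
 t44.9 [ 0.4102 -0.1392  0.2394] F [ 0.4  0.5 -1. ] gap 0.998
[232.85914617 265.22344283] [233.3366489  260.91627098]
[233 263]
183 226
```

View pics/c5.png

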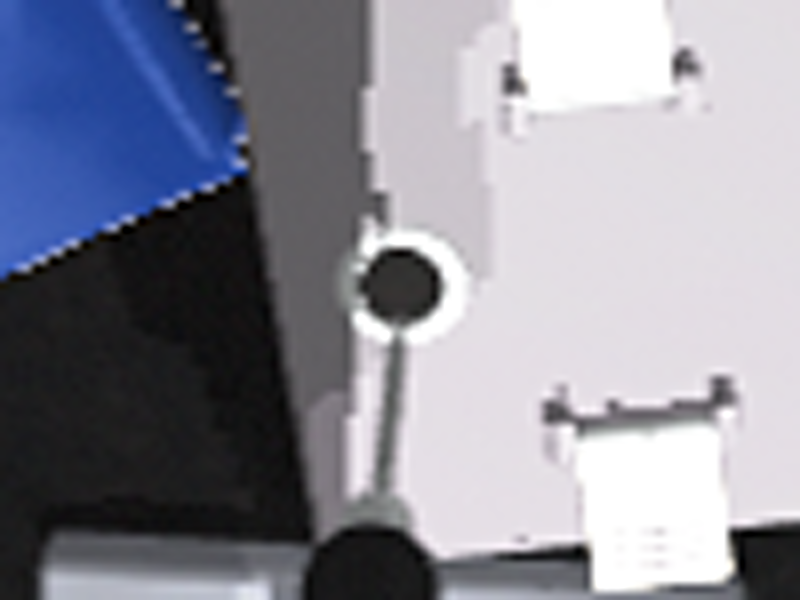

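The port disc is at (401,286) and the needle tip at about (399,325). If the tip were exactly overhead, it would show at (397,320), so the error is under 1 mm. One last overview before hand-in.

Run:
```python
from h import *
env.movel([.41,-.10,.26],velocity=.2); go([.21,.48,.23],.93+np.pi/2-.2); st()
snap("scene","s9")
```

```text
t47.5 [0.2108 0.4796 0.23  ] F [-0.1 -0.8 -0.4] gap 0.997
```

View pics/s9.png

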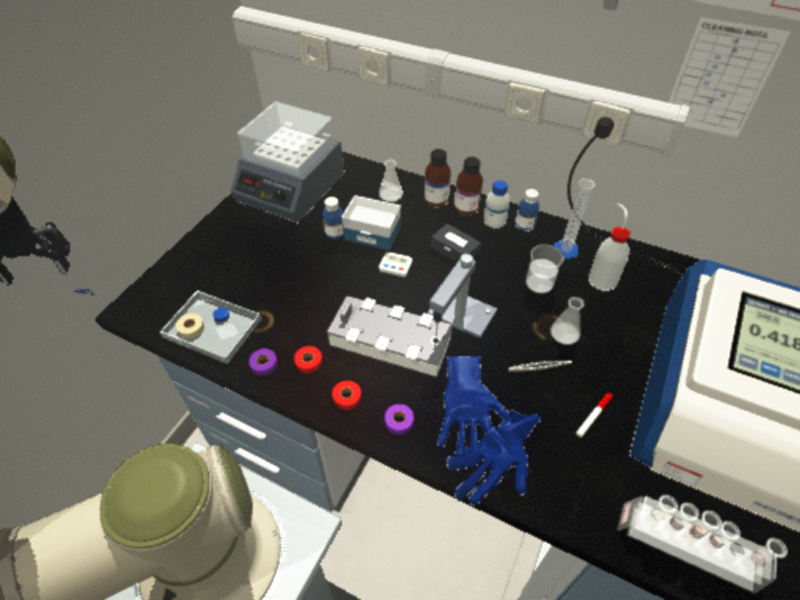

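The cap (221,314) and tape (189,324) are in the tray. All six tabs are flat, the cartridge is under the needle, and the bystanders haven't moved.

```bash
python3 -c "
from h import *
job.hand_in(); st()"
```

```text
the job is handed in; nothing more can be done
the job is handed in; nothing more can be done
```

The job is done and handed in at about 48 s of robot time.

- **Clearing:** Only the screw cap and the cream tape roll were present. I saw no stoppers. Both now lie in the steel tray.
- **Tabs:** I pressed all six with the cartridge where it stood. They looked flat in both fixed cameras before the slide (tab_5 was hidden from the side one), and all six still look flat in the last picture. I judged this by eye; the force readings gave no separate confirmation.
- **Slide:** I moved the cartridge about 0.22 m along the bench by its rib, without lifting it, and the grip did not slip. In the last close wrist view the port was within about 1 mm of straight below the needle tip. The two fixed cameras agreed to about 1.5 mm, working from port centres I placed by eye. My automatic ring detection disagreed (up to about 7 mm), but it caught only part of the ring, so I set it aside.
- **End state:** The gripper is open and clear of everything. The timer, blue bottle and flask look unmoved in the last picture.

I viewed 14 pictures, counting the final overview.

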